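Shut the dish incubator and lock its cover with the quarter-turn cam

ROBOT

A 6-joint arm with a two-finger parallel gripper is mounted at the origin on the work surface. World frame = base frame: x ahead of the robot, y to its left, z up, the work surface at z = 0. Lengths are in m, angles in rad, forces in N, time in s.
With the tool pointing down it reaches from about 0.25 to 0.775 m from the base axis. Payload 4 kg.
Tool frame: the origin (TCP) lies between the finger pads; the fingertips stand 19 mm ahead of it and the grasp point (between the pads) is the TCP; x points along the fingers, y is the direction in which the jaws open and shut, and the axes are right-handed (so a half turn about x gives the same grasp; the last joint's range is limited). The gripper opens to 85 mm and grips with 20 to 120 N. Pads are 22 mm wide; open, the fingers measure 114 mm over their backs; the gripper's body (76 mm by 85 mm) begins 54 mm behind the grasp point. The pads swing forward as they close: fully open they stand 13 mm farther back than shut.
Start: joints at [-1.237, 0.087, 1.371, -0, 1.684, -0.103], TCP at [0.233, -0.498, 0.25] pointing down, gripper open.
Joint ranges: [-3.1, 3.1], [-0.76, 2.03], [0.27, 2.55], [-1.08, 4.22], [0.17, 2.65], [-2.57, 2.57]. Speed limits (rad/s): [2.79, 2.79, 3.14, 3.14, 3.14, 3.14].

INTERFACE

Orientations are given as a unit quaternion [w, x, y, z].
In Python, from rig import r gives the robot as it stands.
- The arm moves only by the tool send_rows, never from a script. Its argument "plan" is a list of rows, each an object of numbers: "x", "y", "z": the shift along the tool's x, y, z in mm; "ax", "ay", "az": the turn, a rotation vector about the tool's x, y, z in degrees; "hand": the opening, from 0 (shut) to 1 (fully open). A call has 1 to 20 rows; each row shifts and turns the commanded pose from where the row before left it, along the tool's axes as they then stand; what a row does not reach is not made up. A row lasts 1/12 s, in which the tool goes at most 41.7 mm and 7.16 degrees, less where a joint would pass 70% of its speed; a pose out of reach is approached as far as the arm can. A call is refused whole if a number of a shift passes 41.7 or a number of a turn 7.16, either way. A call with a gripper value outside its range is refused whole. The fingers move at their own pace and stop on an object; the grip force is fixed at half the most. Time passes only in rows, so rows that do not move let the fingers close. It gives the time, the measured TCP pose, the force and the opening at its end, in the units of the state.
- r.get_state(): the state, without advancing time (a new reading comes with each control period).
- r.grab_frame(name): name is "scene" or "side" or "wrist"; returns (picture, depth): 400x640x3 uint8, blue, green, red; 400x640 float32, m along the optical axis (not along the pixel's ray), 0 where there is no reading.
- r.get_calibration(name): a dict with "fx", "fy", "cx", "cy" (pixels), "extrinsics" (4x4, takes a point from world to camera coordinates); the wrist camera has in their place "mount" (4x4, takes a point from camera to tool coordinates, whose origin is the TCP and whose axes are the tool frame's). Camera axes: x right, y up, looking along -z (the intrinsics and any distortion apply to the point x, -y, -z); pixel columns grow to the right and rows downward; lengths in m; the calibration is good to about 2 mm. A picture is of the moment at which its call begins: read the wrist's pose just before it. get_calibration takes no time and is no camera call.
- r.hand_in(): hands the job in, once; it reports no verdict.
Trained networks look in the newest picture that a camera, given by its name, has taken for a name from the list of things; names that differ only in an ending like _2 or _b are one class to them, and where a whole thing is asked for, a point or a joint stands for the part that bears it (a point fixed in the world has none). Each returns a list of dicts, best first, with "confidence" (0 to 1); they miss things now and then, are a little off and sometimes report something else, mostly with a low value. They report only what shows in the picture. A call takes as long as a camera call.
- r.search_frame(camera, target): "extent" ([left, top, right, bottom] in pixels, round what is visible of it).
- r.mark_of(camera, target): "centre" ([column, row] in pixels: a listed point, or the origin of a listed thing).
The state is a dict: "clock": time; "joints": joint angles; "joint_vel": joint speeds; "joint_torque": joint torques, N m; "tool_pos": TCP position; "orientation": TCP orientation; "wrist_force": force on the tool from outside, world axes, zero at the start; "wrist_torque": the same for the moment, N m; "width": opening from 0.0 (shut) to 1.0 (fully open).
Only numpy, scipy, OpenCV 4.12 (cv2) and the standard library are available. Lean on these libraries where they do the work, as an engineer would, in place of code of your own. Each camera call takes 0.05 s, during which the arm holds its last target.

TASK

Close up the dish incubator without gripping anything: push its clear sliding cover fully home with your fingers against the outer face of the blue rib, and only then set your closed fingertips down in the slot of the red dial and turn it clockwise a quarter turn to its stop, so that its steel arm bolts the cover shut. Leave the dishes and everything else on the bench and incubator where they are, and finish with the hand clear.

Things in the scene. Friction and masses are not known exactly. Their poses are not given: they have to be found in the camera images.
- incubator: Low white dish incubator, fixed to the bench, 280 mm (own x) by 320 mm (own y), deck 60 mm above the bench. Origin: centre of its underside; own z is up. On the deck: a clear cover that slides along own y between two low aluminium rails over a bay of culture dishes, and, beside the rail on the -x (robot's) side, a red dial. It stands turned by up to about 0.25 rad either way.
- cover (a joint): How far the clear sliding cover stands open, m: 0 = fully home (shut, against its stop), up to 0.105; it opens towards the incubator's own +y and is pushed shut towards own -y. Sliding takes about 3 N and it stays where it is left. The cover cannot be lifted off.
- cover_push (a point): Middle of the outer (+y) face of the upright blue rib on the cover's trailing edge: the face to push on. Rib: 126 mm long (own x), 12 mm thick (own y), from 70 to 102 mm above the bench; this point is 87 mm up and travels with the cover. Axes are the incubator's. Behind the face (+y) is bare deck, 60 mm above the bench.
- dial (a joint): Turn of the red dial, rad: 0 = unlocked, arm along the rails (incubator's +y); pi/2 = locked, arm across (+x) behind the shut rib with 4 mm to spare; a stop at each end. Grows clockwise seen from above; starts within 0.25 of 0. Takes about 0.1 N m, stays where left. Arm: flat steel, 14 mm wide, out to 85 mm from the axis, top 82 mm above the bench.
- dial_slot (a point): Centre of the floor of the finger slot across the top of the red dial (84 mm across), on its axis, 86 mm above the bench. The slot is 34 mm wide (own x) and runs along own y, open at both ends; its two walls are 72 mm long and rise 20 mm above this point. z is up. These axes turn with the dial: at joint 0 they match the incubator's, and own +y points along the steel arm.
- dish_deck: Small lidded culture dish, 60 mm across, 15 mm high, cream medium, standing on the incubator's deck beside the dial, on its -y side; leave it. Origin: centre of its underside.
- dish_stack: Stack of three lidded culture dishes (one piece), 90 mm across, 48 mm high, cream, on the bench beside the incubator; leave it. Origin: centre of its underside.
- dish_dark: Single culture dish with dark red medium, 90 mm across, 16 mm high, on the bench on the incubator's other side; leave it. Origin: centre of its underside.
- marker: Grey and black marker pen lying down, 140 mm long along its own x, 14 mm thick; leave it. Origin: centre of its underside.
- jar: Jar with a blue cap, 54 mm across, 80 mm high; leave it. Origin: centre of its underside.
- tube_box: Open white carton 85 x 85 mm, 85 mm high, blue-capped tubes standing in it up to 100 mm; leave it. Origin: centre of its underside.
- carton: Shut pale green carton 120 x 150 mm, 60 mm high; leave it. Origin: centre of its underside.

How it is judged:
On the way, in this order (a step that is already met when the one before it is completed fails the run):
1. the cover is pushed fully home while the dial is still unlocked (value of joint cover below 0.004 m and value of joint dial below 0.6 rad), for 0.2 s.
2. the closed fingertips are set in the dial's slot, the dial still unlocked and the cover home (x of the grasp point in the frame of dial_slot between -0.022 and 0.022 m and y of the grasp point in the frame of dial_slot between -0.045 and 0.045 m and z of the grasp point in the frame of dial_slot below 0.036 m and value of joint cover below 0.004 m and value of joint dial below 0.8 rad), for 0.1 s.
3. the dial is turned to its stop with the fingertips in the slot (x of the grasp point in the frame of dial_slot between -0.022 and 0.022 m and y of the grasp point in the frame of dial_slot between -0.045 and 0.045 m and z of the grasp point in the frame of dial_slot below 0.036 m and value of joint cover below 0.004 m and value of joint dial above 1.42 rad and contact force between the fingers and dial above 0.2 N), for 0.05 s.
At the end, for the whole second after the job is handed in: the cover is within 4 mm of fully home, the dial within 0.15 rad (about 9 degrees) of its locked stop, both at rest (value of joint cover below 0.004 m and value of joint dial above 1.42 rad and velocity of joint dial between -0.05 and 0.05 rad/s and velocity of joint cover between -0.005 and 0.005 m/s); the robot touches nothing.
It fails at once if the blue rib is gripped between the fingers (x of the grasp point in the frame of cover_push between -0.07 and 0.07 m and y of the grasp point in the frame of cover_push between -0.013 and 0.001 m and z of the grasp point in the frame of cover_push below 0.022 m).
It fails at once if a bystander is moved by more than 20 mm, lifted or tipped over (distance of any of dish_deck, dish_stack, dish_dark, marker, jar, tube_box, carton from where it was at the start of the episode above 0.02 m or angle between any of dish_deck, dish_stack, dish_dark, marker, jar, tube_box, carton's own z axis and vertical above 0.35 rad).
It also fails if it takes over 51 s, if anything falls off the work surface, if the arm or the gripper's body presses on something with over 40 N, if the wrist force passes 120 N, or if a joint passes its speed limit or range.

## Working session

There is one attempt and no reset: what is moved stays moved. The work goes in short steps, Python scripts to look and compute and a tool call to move; the robot and the scene stay as the last step left them, time stands still between calls to the robot, and variables do not carry over. Pictures are saved under pics/ and viewed, and the job is handed in when it is done.

Besides the shell and the picture viewer there is one more tool, called after ">>>" by a JSON object that holds its "op" and its "data". send_rows: Moves the arm, as the interface text tells. Its arguments: {"type":"object","properties":{"plan":{"type":"array","items":{"type":"object","properties":{"x":{"type":"number"},"y":{"type":"number"},"z":{"type":"number"},"ax":{"type":"number"},"ay":{"type":"number"},"az":{"type":"number"},"hand":{"type":"number"}}}}},"required":["plan"]}

```bash
ls; mkdir -p pics; cat > h.py <<'E'
import numpy as np, cv2
from rig import r
from scipy.spatial.transform import Rotation as R
def w2c(cam):
    c=r.get_calibration(cam)
    return c
def tool():
    s=r.get_state(); q=s["orientation"]
    T=np.eye(4); T[:3,:3]=R.from_quat([q[1],q[2],q[3],q[0]]).as_matrix(); T[:3,3]=s["tool_pos"]; return T
def c2w(cam,T=None):
    c=r.get_calibration(cam)
    if cam=="wrist": return (tool() if T is None else T)@np.array(c["mount"])
    return np.linalg.inv(np.array(c["extrinsics"]))
def ray(cam,px,T=None):
    c=r.get_calibration(cam); M=c2w(cam,T)
    K=np.array([[c["fx"],0,c["cx"]],[0,c["fy"],c["cy"]],[0,0,1.]])
    d=c.get("distortion",None)
    p=np.array([(px[0]-c["cx"])/c["fx"],-(px[1]-c["cy"])/c["fy"],-1.])
    return M[:3,3],M[:3,:3]@p
def at_z(cam,px,z,T=None):
    o,d=ray(cam,px,T); return o+d*(z-o[2])/d[2]
def at_depth(cam,px,dep,T=None):
    o,d=ray(cam,px,T); return o+d*dep
def proj(cam,P,T=None):
    c=r.get_calibration(cam); M=np.linalg.inv(c2w(cam,T)); p=M[:3,:3]@np.array(P)+M[:3,3]
    return np.array([c["cx"]+c["fx"]*p[0]/-p[2], c["cy"]-c["fy"]*p[1]/-p[2]])
E
python3 - <<'E'
from h import *
print(r.get_state())
for n in("scene","side","wrist"):
    print(n,{k:(np.round(v,3).tolist()) for k,v in r.get_calibration(n).items()})
    im,d=r.grab_frame(n); cv2.imwrite(f"pics/{n}0.png",im); np.save(f"pics/{n}0.npy",d)
    if n!="wrist":
        for t in("cover_push","dial_slot","incubator","dish_deck"):
            m=r.mark_of(n,t); print(n,t,[(np.round(x["centre"],1).tolist(),round(x["confidence"],2)) for x in m[:2]])
E
```

```text
pics
{'clock': 0.0, 'joints': array([-1.23711836e+00,  8.79574807e-02,  1.37228854e+00,  3.69656438e-05,
        1.68359852e+00, -1.03112870e-01]), 'joint_vel': array([-0.00063403,  0.00036139, -0.00106288,  0.00120841,  0.00077019,
        0.00051311]), 'joint_torque': array([-5.24441821e-04, -3.51870596e+01, -3.13276613e+01, -9.55592009e-05,
        1.08443954e-02,  2.49389655e-05]), 'tool_pos': array([ 0.23251538, -0.49792192,  0.24912033]), 'orientation': array([-0.15241314, -0.69023099, -0.15399788,  0.69038835]), 'wrist_force': array([-0.11022529, -0.27427857, -0.05083762]), 'wrist_torque': array([ 0.02053661, -0.00244378,  0.01768877]), 'width': 1.0041344845065605}
scene {'fx': 423.751, 'fy': 423.751, 'cx': 322.028, 'cy': 204.052, 'extrinsics': [[-0.813, 0.583, -0.013, 0.426], [-0.336, -0.45, 0.827, 0.106], [0.476, 0.677, 0.561, -1.442], [0.0, 0.0, 0.0, 1.0]]}
scene cover_push [([303.9, 218.4], 0.77), ([372.7, 256.5], 0.53)]
scene dial_slot [([338.0, 196.3], 0.95)]
scene incubator [([304.3, 219.2], 0.58), ([232.2, 167.0], 0.47)]
scene dish_deck [([306.8, 180.3], 0.59), ([440.6, 353.9], 0.2)]
side {'fx': 387.634, 'fy': 387.634, 'cx': 317.049, 'cy': 193.273, 'extrinsics': [[0.994, -0.104, 0.017, -0.509], [0.052, 0.623, 0.78, -0.102], [-0.091, -0.775, 0.625, -1.239], [0.0, 0.0, 0.0, 1.0]]}
side cover_push [([341.9, 187.1], 0.62), ([330.9, 228.5], 0.59)]
side dial_slot [([301.0, 198.6], 0.59)]
side incubator [([331.4, 227.4], 0.84), ([301.4, 196.1], 0.44)]
side dish_deck [([304.5, 235.6], 0.63)]
wrist {'fx': 343.685, 'fy': 343.685, 'cx': 323.872, 'cy': 199.524, 'mount': [[0.001, 0.301, -0.954, -0.124], [1.0, -0.0, 0.001, 0.0], [-0.0, -0.954, -0.301, -0.076], [0.0, 0.0, 0.0, 1.0]]}
```

View pics/scene0.png

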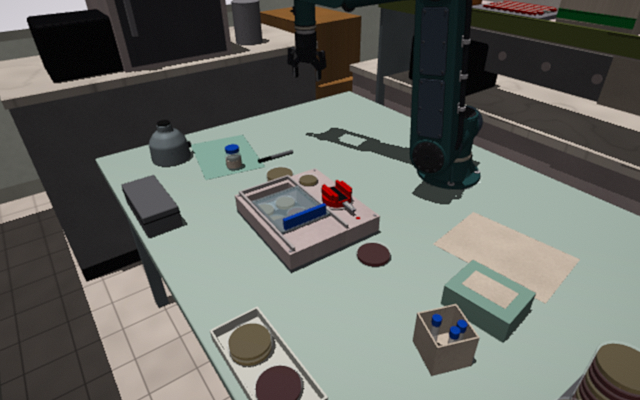

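View pics/side0.png

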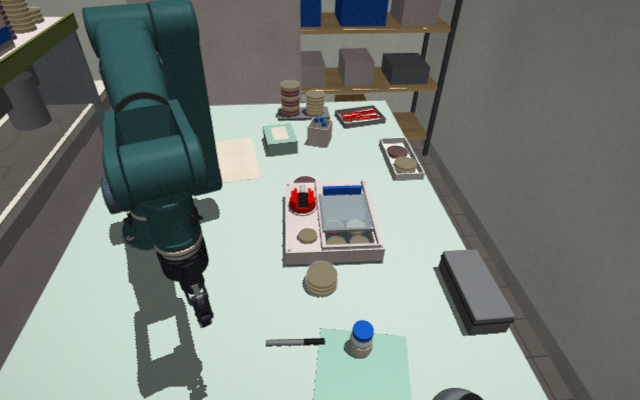

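```bash
python3 - <<'E'
from h import *
for n,l in(("scene",[("cover_push",(303.9,218.4),.087),("cp2",(372.7,256.5),.087),("dial",(338,196.3),.086),("deckdish",(306.8,180.3),.06)]),("side",[("cover",(341.9,187.1),.087),("dial",(301,198.6),.086),("inc",(331.4,227.4),0),("deckdish",(304.5,235.6),.06)])):
    d=np.load(f"pics/{n}0.npy")
    for t,p,z in l: print(n,t,np.round(at_z(n,p,z),4),np.round(at_depth(n,p,d[int(p[1]),int(p[0])]),4))
E
```

```text
scene cover_push [0.6007 0.0294 0.087 ] [0.6009 0.0297 0.0873]
scene cp2 [0.5566 0.2451 0.087 ] [0.4966 0.1829 0.012 ]
scene dial [ 0.4667 -0.0019  0.086 ] [0.4829 0.019  0.1032]
scene deckdish [ 0.4643 -0.1617  0.06  ] [ 0.4767 -0.1425  0.0737]
side cover [0.5959 0.0374 0.087 ] [0.5915 0.015  0.1046]
side dial [ 0.4585 -0.0093  0.086 ] [ 0.4584 -0.0106  0.0871]
side inc [ 0.552  -0.0582  0.    ] [ 0.5392 -0.1325  0.0719]
side deckdish [ 0.4586 -0.1477  0.06  ] [ 0.4575 -0.162   0.0744]
```

The scene view shows the incubator centred near pixel (305,220): blue rib at (305,217), dial at (338,195), and the dark dish beyond the open end at (374,254). In the side view the rib's at (342,189) and the dial's at (302,200), with the deck dish at (307,237). Next I'll measure the yaw from the blue rib.

```bash
cat >> h.py <<'E'
def cloud(cam,im,d,mask,T=None):
    v,u=np.nonzero(mask&(d>0)); c=r.get_calibration(cam); M=c2w(cam,T)
    D=d[v,u]; p=np.stack([(u-c["cx"])/c["fx"]*D,-(v-c["cy"])/c["fy"]*D,-D],1)
    return p@M[:3,:3].T+M[:3,3]
def blue(im):
    h=cv2.cvtColor(im,cv2.COLOR_BGR2HSV); return (h[...,0]>105)&(h[...,0]<130)&(h[...,1]>150)&(h[...,2]>50)
def red(im):
    h=cv2.cvtColor(im,cv2.COLOR_BGR2HSV); return ((h[...,0]<8)|(h[...,0]>172))&(h[...,1]>180)&(h[...,2]>80)
E
python3 - <<'E'
from h import *
for n in("scene","side"):
    im=cv2.imread(f"pics/{n}0.png"); d=np.load(f"pics/{n}0.npy")
    for nm,f in(("blue",blue),("red",red)):
        P=cloud(n,im,d,f(im)); P=P[(abs(P[:,0]-.53)<.2)&(abs(P[:,1])<.15)&(P[:,2]>.05)&(P[:,2]<.12)]
        print(n,nm,len(P),P.mean(0).round(4),P.min(0).round(4),P.max(0).round(4))
        if nm=="blue":
            rect=cv2.minAreaRect(P[:,:2].astype(np.float32)); print(rect)
            vx=cv2.fitLine(P[:,:2].astype(np.float32),cv2.DIST_HUBER,0,.01,.01).ravel(); print(vx, np.arctan2(vx[1],vx[0]))
            T=P[P[:,2]>.098]; print("top",len(T),T.mean(0))
E
```

```text
scene blue 487 [0.5968 0.0252 0.0905] [ 0.5009 -0.0253  0.065 ] [0.6559 0.033  0.1044]
((0.5783585906028748, 0.0040595270693302155), (0.15512003004550934, 0.05811607837677002), 0.19202876091003418)
[ 0.99938166 -0.03516133  0.5916776   0.0280173 ] -0.03516858
top 160 [0.59623268 0.02428654 0.10079494]
scene red 353 [ 0.4708 -0.0071  0.0939] [ 0.4275 -0.1011  0.0574] [0.5044 0.0844 0.1094]
side blue 306 [0.5917 0.0166 0.0929] [0.5315 0.0069 0.0735] [0.6544 0.0313 0.1059]
((0.5929722189903259, 0.01964915543794632), (0.018352314829826355, 0.12280193716287613), 86.25269317626953)
[ 0.99930686 -0.03722613  0.5766963   0.01646845] -0.037234727
top 120 [0.59111113 0.01824427 0.10175004]
side red 324 [ 0.4587 -0.0367  0.0944] [ 0.4225 -0.0603  0.07  ] [0.5023 0.018  0.1107]
```

```bash
cat >> h.py <<'E'
def down(yaw):  # tool x down, tool y at world angle yaw
    y=np.array([np.cos(yaw),np.sin(yaw),0]); x=np.array([0,0,-1.]); return np.stack([x,y,np.cross(x,y)],1)
def plan(P,yaw):
    "rotation vec (deg, tool) and shift in present tool axes to get there"
    T=tool(); Rt=T[:3,:3]; G=down(yaw)
    rv=np.degrees(R.from_matrix(Rt.T@G).as_rotvec()); dl=Rt.T@(np.array(P)-T[:3,3])*1000
    print("pos",T[:3,3].round(4),"yaw of tool y",np.degrees(np.arctan2(Rt[1,1],Rt[0,1])).round(2)," tilt",np.degrees(np.arccos(-Rt[2,0])).round(2))
    print("rotvec deg",rv.round(2)," shift first, mm (present axes)",dl.round(1)," shift after turn",(G.T@(np.array(P)-T[:3,3])*1000).round(1))
E
python3 - <<'E'
from h import *
print(tool().round(3))
plan((.47,-.05,.33),0)
plan((.47,-.05,.33),np.pi)
E
```

```text
[[ 0.     0.423 -0.906  0.233]
 [-0.    -0.906 -0.423 -0.498]
 [-1.     0.     0.     0.25 ]
 [ 0.     0.     0.     1.   ]]
pos [ 0.2327 -0.4984  0.2504] yaw of tool y -64.97  tilt 0.01
rotvec deg [-6.497e+01  1.000e-02 -1.000e-02]  shift first, mm (present axes) [ -79.7 -305.9 -404.7]  shift after turn [ -79.6  237.3 -448.4]
pos [ 0.2327 -0.4984  0.2504] yaw of tool y -64.97  tilt 0.01
rotvec deg [ 1.1503e+02 -1.0000e-02 -1.0000e-02]  shift first, mm (present axes) [ -79.7 -305.9 -404.7]  shift after turn [ -79.6 -237.3  448.4]
```

>>> {"op": "send_rows", "data": {"plan": [{"x": -4,"y": -23.5,"z": -31,"hand": 0},{"x": -4,"y": -23.5,"z": -31,"hand": 0},{"x": -4,"y": -23.5,"z": -31,"hand": 0},{"x": -4,"y": -23.5,"z": -31,"hand": 0},{"x": -4,"y": -23.5,"z": -31,"hand": 0},{"x": -4,"y": -23.5,"z": -31,"hand": 0},{"x": -4,"y": -23.5,"z": -31,"hand": 0},{"x": -4,"y": -23.5,"z": -31,"hand": 0},{"x": -4,"y": -23.5,"z": -31,"hand": 0},{"x": -4,"y": -23.5,"z": -31,"hand": 0},{"x": -4,"y": -23.5,"z": -31,"hand": 0},{"x": -4,"y": -23.5,"z": -31,"hand": 0},{"x": -4,"y": -23.5,"z": -31,"hand": 0}]}}

```text
invalid input at $.plan[0]: expected keys x, y, z, ax, ay, az, hand
```

>>> {"op": "send_rows", "data": {"plan": [{"ax": -6.5,"hand": 0},{"ax": -6.5,"hand": 0},{"ax": -6.5,"hand": 0},{"ax": -6.5,"hand": 0},{"ax": -6.5,"hand": 0},{"ax": -6.5,"hand": 0},{"ax": -6.5,"hand": 0},{"ax": -6.5,"hand": 0},{"ax": -6.5,"hand": 0},{"ax": -6.5,"hand": 0},{"hand": 0},{"hand": 0}]}}

```text
invalid input at $.plan[0]: expected keys x, y, z, ax, ay, az, hand
```

```bash
python3 - <<'E'
from h import *
s=r.get_state();print(s["clock"],s["width"],s["joints"].round(3))
T=tool(); np.save("pics/T1.npy",T); print(T.round(3))
im,d=r.grab_frame("wrist"); cv2.imwrite("pics/wrist1.png",im); np.save("pics/wrist1.npy",d)
for t,z in(("cover_push",.087),("dial_slot",.086),("incubator",0),("dish_deck",.06)):
    m=r.mark_of("wrist",t); print(t,[(np.round(x["centre"],1).tolist(),round(x["confidence"],2),at_z("wrist",x["centre"],z,T).round(4).tolist()) for x in m[:3]])
for nm,f in(("blue",blue),("red",red)):
    P=cloud("wrist",im,d,f(im),T); P=P[(abs(P[:,0]-.53)<.2)&(abs(P[:,1])<.15)&(P[:,2]>.05)&(P[:,2]<.12)]
    print(nm,len(P),P.mean(0).round(4),P.min(0).round(4),P.max(0).round(4)); 
    print(cv2.minAreaRect(P[P[:,2]>(.097 if nm=="blue" else .08)][:,:2].astype(np.float32)))
E
```

```text
0.55 0.9972092508173517 [-1.237  0.087  1.371 -0.     1.684 -0.103]
[[ 0.     0.423 -0.906  0.233]
 [-0.    -0.906 -0.423 -0.498]
 [-1.     0.     0.     0.25 ]
 [ 0.     0.     0.     1.   ]]
cover_push []
dial_slot []
incubator []
dish_deck []<stdin>:9: RuntimeWarning: Mean of empty slice.
  ret = um.true_divide(
Traceback (most recent call last):
ValueError: zero-size array to reduction operation minimum which has no identity
```

View pics/wrist1.png

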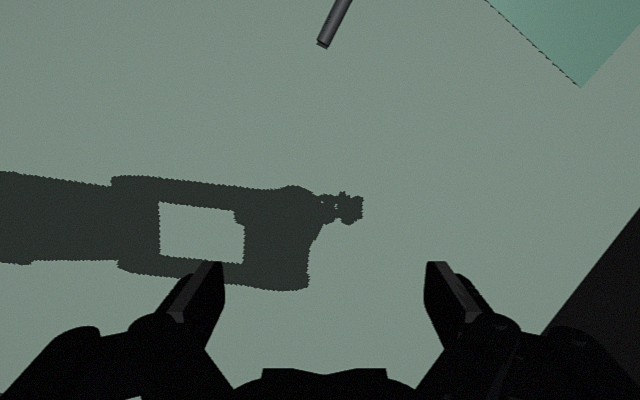

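The move was refused, so this view only shows bare bench and the open fingers. Every row needs all the keys.

>>> {"op": "send_rows", "data": {"plan": [{"x": -4,"y": -23.5,"z": -31,"ax": 0,"ay": 0,"az": 0,"hand": 0},{"x": -4,"y": -23.5,"z": -31,"ax": 0,"ay": 0,"az": 0,"hand": 0},{"x": -4,"y": -23.5,"z": -31,"ax": 0,"ay": 0,"az": 0,"hand": 0},{"x": -4,"y": -23.5,"z": -31,"ax": 0,"ay": 0,"az": 0,"hand": 0},{"x": -4,"y": -23.5,"z": -31,"ax": 0,"ay": 0,"az": 0,"hand": 0},{"x": -4,"y": -23.5,"z": -31,"ax": 0,"ay": 0,"az": 0,"hand": 0},{"x": -4,"y": -23.5,"z": -31,"ax": 0,"ay": 0,"az": 0,"hand": 0},{"x": -4,"y": -23.5,"z": -31,"ax": 0,"ay": 0,"az": 0,"hand": 0},{"x": -4,"y": -23.5,"z": -31,"ax": 0,"ay": 0,"az": 0,"hand": 0},{"x": -4,"y": -23.5,"z": -31,"ax": 0,"ay": 0,"az": 0,"hand": 0},{"x": -4,"y": -23.5,"z": -31,"ax": 0,"ay": 0,"az": 0,"hand": 0},{"x": -4,"y": -23.5,"z": -31,"ax": 0,"ay": 0,"az": 0,"hand": 0},{"x": -4,"y": -23.5,"z": -31,"ax": 0,"ay": 0,"az": 0,"hand": 0}]}}

```text
clock: 1.88
tool_pos: [0.4691, -0.0491, 0.3029]
orientation: [0.153, 0.691, 0.153, -0.69]
wrist_force: [1.0, 0.3, 0.8]
width: -0.0
```

>>> {"op": "send_rows", "data": {"plan": [{"x": 0,"y": 0,"z": 0,"ax": -6.5,"ay": 0,"az": 0,"hand": 0},{"x": 0,"y": 0,"z": 0,"ax": -6.5,"ay": 0,"az": 0,"hand": 0},{"x": 0,"y": 0,"z": 0,"ax": -6.5,"ay": 0,"az": 0,"hand": 0},{"x": 0,"y": 0,"z": 0,"ax": -6.5,"ay": 0,"az": 0,"hand": 0},{"x": 0,"y": 0,"z": 0,"ax": -6.5,"ay": 0,"az": 0,"hand": 0},{"x": 0,"y": 0,"z": 0,"ax": -6.5,"ay": 0,"az": 0,"hand": 0},{"x": 0,"y": 0,"z": 0,"ax": -6.5,"ay": 0,"az": 0,"hand": 0},{"x": 0,"y": 0,"z": 0,"ax": -6.5,"ay": 0,"az": 0,"hand": 0},{"x": 0,"y": 0,"z": 0,"ax": -6.5,"ay": 0,"az": 0,"hand": 0},{"x": 0,"y": 0,"z": 0,"ax": -6.5,"ay": 0,"az": 0,"hand": 0},{"x": 0,"y": 0,"z": 0,"ax": 0,"ay": 0,"az": 0,"hand": 0},{"x": 0,"y": 0,"z": 0,"ax": 0,"ay": 0,"az": 0,"hand": 0}]}}

```text
clock: 2.88
tool_pos: [0.4686, -0.0511, 0.3023]
orientation: [-0.499, -0.501, -0.499, 0.501]
wrist_force: [-0.2, -0.4, -0.5]
width: 0.004
```

```bash
cat > look.py <<'E'
import sys
from h import *
k=sys.argv[1]
s=r.get_state();print(s["clock"],s["width"],s["joints"].round(3),s["wrist_force"].round(2))
T=tool(); np.save(f"pics/T{k}.npy",T); print(T.round(4))
im,d=r.grab_frame("wrist"); cv2.imwrite(f"pics/wrist{k}.png",im); np.save(f"pics/wrist{k}.npy",d)
for t,z in(("cover_push",.087),("dial_slot",.086),("incubator",0),("dish_deck",.06)):
    m=r.mark_of("wrist",t); print(t,[(np.round(x["centre"],1).tolist(),round(x["confidence"],2),at_z("wrist",x["centre"],z,T).round(4).tolist()) for x in m[:3]])
for nm,f in(("blue",blue),("red",red)):
    P=cloud("wrist",im,d,f(im),T); P=P[(abs(P[:,0]-.53)<.2)&(abs(P[:,1])<.15)&(P[:,2]>.05)&(P[:,2]<.12)]
    if len(P)<10: print(nm,"none"); continue
    print(nm,len(P),P.mean(0).round(4),P.min(0).round(4),P.max(0).round(4)); 
    print(cv2.minAreaRect(P[P[:,2]>(.097 if nm=="blue" else .08)][:,:2].astype(np.float32)))
E
python3 look.py 2
```

```text
2.8833 0.004143300203598773 [-0.229 -0.093  1.449 -0.     1.786 -0.226] [-0.23 -0.41 -0.53]
[[ 1.000e-04  1.000e+00 -2.400e-03  4.686e-01]
 [-1.000e-04 -2.400e-03 -1.000e+00 -5.110e-02]
 [-1.000e+00  1.000e-04  1.000e-04  3.023e-01]
 [ 0.000e+00  0.000e+00  0.000e+00  1.000e+00]]
cover_push [([457.3, 88.4], 0.96, [0.5936, 0.0277, 0.087])]
dial_slot [([318.7, 138.1], 0.73, [0.4632, -0.0184, 0.086])]
incubator [([386.2, 161.3], 0.77, [0.5463, -0.0585, 0.0])]
dish_deck [([323.6, 252.7], 0.97, [0.4676, -0.1552, 0.06]), ([316.8, 140.6], 0.69, [0.4608, -0.0244, 0.06])]
blue 1772 [0.592  0.0202 0.1018] [0.5297 0.013  0.099 ] [0.655  0.0272 0.1041]
((0.5922883152961731, 0.02014971897006035), (0.011615851894021034, 0.12531128525733948), 88.32300567626953)
red 2611 [ 0.4665 -0.0065  0.1007] [ 0.4206 -0.0591  0.0594] [0.502  0.0863 0.1084]
((0.46673068404197693, -0.013224199414253235), (0.07086536288261414, 0.08583038300275803), 37.76126480102539)
```

View pics/wrist2.png

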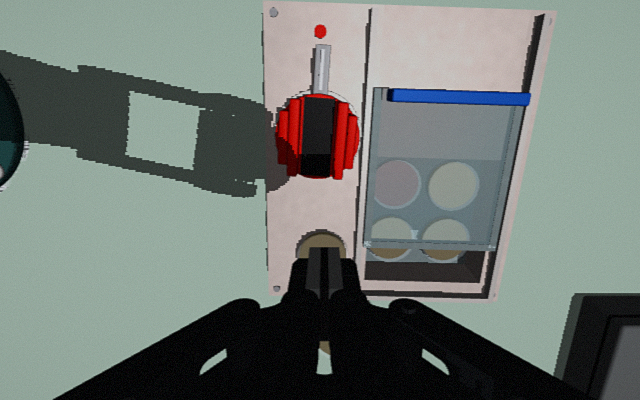

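The wrist view is clear. The dial is at (318,138) with its dark slot running up the image, the arm points up at (321,68), and the rib runs from (390,95) to (530,100). Next I'll refine the dial centre and angle.

```bash
python3 - <<'E'
from h import *
k=2;T=np.load(f"pics/T{k}.npy");im=cv2.imread(f"pics/wrist{k}.png");d=np.load(f"pics/wrist{k}.npy")
full=np.ones(d.shape,bool)
c=r.get_calibration("wrist")
P=cloud("wrist",im,d,red(im),T)
P=P[(P[:,2]>.1025)&(P[:,2]<.112)&(abs(P[:,0]-.463)<.06)&(abs(P[:,1]+.015)<.06)]
print("wall tops",len(P),cv2.minAreaRect(P[:,:2].astype(np.float32)),P.mean(0), np.percentile(P[:,2],[5,50,95]))
for m,nm in ((P[:,0]<.463,"L"),(P[:,0]>.463,"R")):
    Q=P[m]; l=cv2.fitLine(Q[:,:2].astype(np.float32),cv2.DIST_HUBER,0,.001,.001).ravel(); print(nm,Q.min(0),Q.max(0),l)
ex=np.zeros(d.shape,bool); ex[98:176,290:350]=1
P=cloud("wrist",im,d,ex&(im.max(2)<60),T); P=P[(P[:,2]>.08)&(P[:,2]<.092)]
print("floor",len(P),P.mean(0),P.min(0),P.max(0),cv2.minAreaRect(P[:,:2].astype(np.float32)))
ex[:]=0; ex[42:95,308:336]=1
P=cloud("wrist",im,d,ex,T); P=P[(P[:,2]>.074)&(P[:,2]<.09)]
print("arm",len(P),P.mean(0),P.min(0),P.max(0),cv2.minAreaRect(P[:,:2].astype(np.float32)))
E
```

```text
wall tops 2057 ((0.46135541796684265, -0.01747370883822441), (0.07032816112041473, 0.07150597870349884), 86.04566955566406) [ 0.46756131 -0.01231462  0.10591014] [0.10452836 0.10592218 0.10722314]
L [ 0.42598904 -0.03400259  0.1025611 ] [0.44617741 0.01887739 0.1084434 ] [ 0.09294316  0.9956714   0.43792412 -0.00830698]
R [ 0.47606032 -0.05393602  0.10322692] [0.49797254 0.01618027 0.10821432] [ 0.06212126  0.99806863  0.4862578  -0.02571312]
floor 2450 [ 0.46203033 -0.01755745  0.08645932] [ 0.44100715 -0.05572581  0.08370871] [0.49218141 0.01947973 0.09197394] ((0.46683189272880554, -0.018563102930784225), (0.07567758858203888, 0.04854520782828331), 87.42252349853516)
arm 753 [0.46569523 0.04498635 0.08225729] [0.45335485 0.0229338  0.0798106 ] [0.47415153 0.06700032 0.08698128] ((0.46554645895957947, 0.04407448321580887), (0.04556790739297867, 0.01720914989709854), 80.65084838867188)
```

```bash
python3 - <<'E'
from h import *
plan((.595,.075,.15),np.radians(-1.7))
E
```

```text
pos [ 0.4686 -0.0511  0.3023] yaw of tool y -0.03  tilt 0.0
rotvec deg [ 1.67  0.   -0.  ]  shift first, mm (present axes) [ 152.3  126.3 -126.1]  shift after turn [ 152.3  122.6 -129.8]
```

>>> {"op": "send_rows", "data": {"plan": [{"x": 0,"y": 0,"z": 0,"ax": 1.7,"ay": 0,"az": 0,"hand": 0},{"x": 10,"y": 20.5,"z": -21.6,"ax": 0,"ay": 0,"az": 0,"hand": 0},{"x": 10,"y": 20.5,"z": -21.6,"ax": 0,"ay": 0,"az": 0,"hand": 0},{"x": 10,"y": 20.5,"z": -21.6,"ax": 0,"ay": 0,"az": 0,"hand": 0},{"x": 10,"y": 20.5,"z": -21.6,"ax": 0,"ay": 0,"az": 0,"hand": 0},{"x": 10,"y": 20.5,"z": -21.6,"ax": 0,"ay": 0,"az": 0,"hand": 0},{"x": 10,"y": 20.5,"z": -21.6,"ax": 0,"ay": 0,"az": 0,"hand": 0},{"x": 25,"y": 0,"z": 0,"ax": 0,"ay": 0,"az": 0,"hand": 0},{"x": 25,"y": 0,"z": 0,"ax": 0,"ay": 0,"az": 0,"hand": 0},{"x": 25,"y": 0,"z": 0,"ax": 0,"ay": 0,"az": 0,"hand": 0},{"x": 25,"y": 0,"z": 0,"ax": 0,"ay": 0,"az": 0,"hand": 0},{"x": 25,"y": 0,"z": 0,"ax": 0,"ay": 0,"az": 0,"hand": 0},{"x": 15,"y": 0,"z": 0,"ax": 0,"ay": 0,"az": 0,"hand": 0},{"x": 5,"y": 0,"z": 0,"ax": 0,"ay": 0,"az": 0,"hand": 0},{"x": 0,"y": 0,"z": 0,"ax": 0,"ay": 0,"az": 0,"hand": 0},{"x": 0,"y": 0,"z": 0,"ax": 0,"ay": 0,"az": 0,"hand": 0}]}}

```text
clock: 4.47
tool_pos: [0.5959, 0.0749, 0.0981]
orientation: [0.493, 0.508, 0.492, -0.507]
wrist_force: [-0.4, 0.7, 0.4]
width: -0.001
```

```bash
python3 - <<'E'
from h import *
plan((.594,-.020,.097),np.radians(-1.7))
im,d=r.grab_frame("scene"); cv2.imwrite("pics/scene3.png",cv2.resize(im[120:290,200:420],None,fx=3,fy=3))
E
```

```text
pos [0.5959 0.0749 0.0981] yaw of tool y -1.69  tilt 0.06
rotvec deg [ 0.01  0.   -0.06]  shift first, mm (present axes) [ 1.1  0.9 94.9]  shift after turn [ 1.1  1.  94.9]
```

View pics/scene3.png

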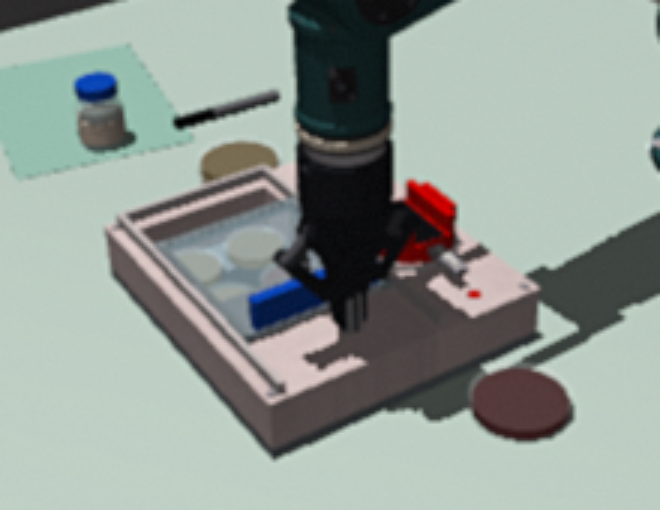

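The fingers stand behind the rib's outer face, near (355,310) in the crop. Now I'll push, slowing towards the end.

>>> {"op": "send_rows", "data": {"plan": [{"x": 0,"y": 0,"z": 15,"ax": 0,"ay": 0,"az": 0,"hand": 0},{"x": 0,"y": 0,"z": 10,"ax": 0,"ay": 0,"az": 0,"hand": 0},{"x": 0,"y": 0,"z": 6,"ax": 0,"ay": 0,"az": 0,"hand": 0},{"x": 0,"y": 0,"z": 6,"ax": 0,"ay": 0,"az": 0,"hand": 0},{"x": 0,"y": 0,"z": 6,"ax": 0,"ay": 0,"az": 0,"hand": 0},{"x": 0,"y": 0,"z": 6,"ax": 0,"ay": 0,"az": 0,"hand": 0},{"x": 0,"y": 0,"z": 6,"ax": 0,"ay": 0,"az": 0,"hand": 0},{"x": 0,"y": 0,"z": 6,"ax": 0,"ay": 0,"az": 0,"hand": 0},{"x": 0,"y": 0,"z": 6,"ax": 0,"ay": 0,"az": 0,"hand": 0},{"x": 0,"y": 0,"z": 6,"ax": 0,"ay": 0,"az": 0,"hand": 0},{"x": 0,"y": 0,"z": 6,"ax": 0,"ay": 0,"az": 0,"hand": 0},{"x": 0,"y": 0,"z": 4,"ax": 0,"ay": 0,"az": 0,"hand": 0},{"x": 0,"y": 0,"z": 4,"ax": 0,"ay": 0,"az": 0,"hand": 0}]}}

```text
clock: 5.6
tool_pos: [0.5927, -0.0126, 0.0972]
orientation: [-0.493, -0.507, -0.493, 0.507]
wrist_force: [0.1, 2.8, 2.6]
width: 0.001
```

>>> {"op": "send_rows", "data": {"plan": [{"x": 0,"y": 0,"z": 3,"ax": 0,"ay": 0,"az": 0,"hand": 0},{"x": 0,"y": 0,"z": 3,"ax": 0,"ay": 0,"az": 0,"hand": 0},{"x": 0,"y": 0,"z": 0,"ax": 0,"ay": 0,"az": 0,"hand": 0}]}}

```text
clock: 5.85
tool_pos: [0.5924, -0.019, 0.0971]
orientation: [-0.493, -0.507, -0.492, 0.508]
wrist_force: [-0.0, -0.1, 0.7]
width: 0.003
```

>>> {"op": "send_rows", "data": {"plan": [{"x": 0,"y": 0,"z": 2,"ax": 0,"ay": 0,"az": 0,"hand": 0},{"x": 0,"y": 0,"z": 2,"ax": 0,"ay": 0,"az": 0,"hand": 0},{"x": 0,"y": 0,"z": 0,"ax": 0,"ay": 0,"az": 0,"hand": 0}]}}

```text
clock: 6.1
tool_pos: [0.5923, -0.0219, 0.097]
orientation: [-0.492, -0.507, -0.493, 0.507]
wrist_force: [0.8, 2.5, 1.2]
width: 0.002
```

>>> {"op": "send_rows", "data": {"plan": [{"x": 0,"y": 0,"z": 2,"ax": 0,"ay": 0,"az": 0,"hand": 0},{"x": 0,"y": 0,"z": 0,"ax": 0,"ay": 0,"az": 0,"hand": 0},{"x": 0,"y": 0,"z": 0,"ax": 0,"ay": 0,"az": 0,"hand": 0}]}}

```text
clock: 6.35
tool_pos: [0.5923, -0.0219, 0.0971]
orientation: [0.492, 0.508, 0.494, -0.506]
wrist_force: [-0.4, 6.7, 0.8]
width: -0.003
```

>>> {"op": "send_rows", "data": {"plan": [{"x": 0,"y": 0,"z": 2,"ax": 0,"ay": 0,"az": 0,"hand": 0},{"x": 0,"y": 0,"z": 0,"ax": 0,"ay": 0,"az": 0,"hand": 0},{"x": 0,"y": 0,"z": 0,"ax": 0,"ay": 0,"az": 0,"hand": 0}]}}

```text
clock: 6.6
tool_pos: [0.5922, -0.022, 0.0971]
orientation: [0.491, 0.509, 0.495, -0.505]
wrist_force: [-0.3, 11.8, 1.5]
width: 0.002
```

The cover stopped at y = -0.022 m with the force climbing to 12 N, where I predicted -0.021, so it's home. I'll back off, rise and look again.

>>> {"op": "send_rows", "data": {"plan": [{"x": 0,"y": 0,"z": -12,"ax": 0,"ay": 0,"az": 0,"hand": 0},{"x": 0,"y": 0,"z": -15,"ax": 0,"ay": 0,"az": 0,"hand": 0},{"x": -40,"y": 0,"z": 0,"ax": 0,"ay": 0,"az": 0,"hand": 0},{"x": -40,"y": 0,"z": 0,"ax": 0,"ay": 0,"az": 0,"hand": 0},{"x": -30,"y": -24,"z": 8,"ax": 0,"ay": 0,"az": 0,"hand": 0},{"x": -30,"y": -24,"z": 8,"ax": 0,"ay": 0,"az": 0,"hand": 0},{"x": -30,"y": -24,"z": 8,"ax": 0,"ay": 0,"az": 0,"hand": 0},{"x": -20,"y": -24,"z": 8,"ax": 0,"ay": 0,"az": 0,"hand": 0},{"x": 0,"y": -24,"z": 8,"ax": 0,"ay": 0,"az": 0,"hand": 0},{"x": 0,"y": 0,"z": 0,"ax": 0,"ay": 0,"az": 0,"hand": 0},{"x": 0,"y": 0,"z": 0,"ax": 0,"ay": 0,"az": 0,"hand": 0}]}}

```text
clock: 7.52
tool_pos: [0.4714, -0.0363, 0.2879]
orientation: [-0.493, -0.508, -0.491, 0.508]
wrist_force: [0.7, 0.1, -0.1]
width: -0.001
```

```bash
python3 look.py 4; python3 - <<'E'
from h import *
k=4;T=np.load(f"pics/T{k}.npy");im=cv2.imread(f"pics/wrist{k}.png");d=np.load(f"pics/wrist{k}.npy")
P=cloud("wrist",im,d,red(im),T)
P=P[(P[:,2]>.1025)&(P[:,2]<.112)&(abs(P[:,0]-.463)<.06)&(abs(P[:,1]+.015)<.06)]
print("wall tops",len(P),cv2.minAreaRect(P[:,:2].astype(np.float32)))
P=cloud("wrist",im,d,im.max(2)<60,T); P=P[(P[:,2]>.082)&(P[:,2]<.09)&(abs(P[:,0]-.462)<.03)&(abs(P[:,1]+.017)<.045)]
print("floor",len(P),P.mean(0),cv2.minAreaRect(P[:,:2].astype(np.float32)))
P=cloud("wrist",im,d,~red(im),T); P=P[(P[:,2]>.078)&(P[:,2]<.087)&(abs(P[:,0]-.465)<.03)&(P[:,1]>.028)&(P[:,1]<.075)]
print("arm",len(P),P.mean(0),cv2.fitLine(P[:,:2].astype(np.float32),cv2.DIST_HUBER,0,.001,.001).ravel())
E
```

```text
7.5167 -0.0013571830517483871 [-0.196 -0.091  1.475 -0.002  1.756 -0.165] [ 0.7   0.06 -0.05]
[[ 0.0015  0.9995 -0.0309  0.4714]
 [-0.002  -0.0309 -0.9995 -0.0363]
 [-1.      0.0016  0.0019  0.2879]
 [ 0.      0.      0.      1.    ]]
cover_push [([447.8, 167.5], 0.63, [0.5907, -0.0338, 0.087])]
dial_slot [([312.0, 156.9], 0.61, [0.4605, -0.0197, 0.086])]
incubator [([386.9, 171.4], 0.92, [0.5479, -0.0562, 0.0])]
dish_deck []
blue 1689 [ 0.5908 -0.0385  0.1017] [ 0.5279 -0.0465  0.072 ] [ 0.6536 -0.0314  0.1045]
((0.5906203389167786, -0.038908086717128754), (0.01197083294391632, 0.1258634626865387), 88.1200942993164)
red 2187 [ 0.4725 -0.005   0.0993] [ 0.4278 -0.0586  0.0588] [0.5026 0.0866 0.1086]
((0.4681668281555176, -0.015972979366779327), (0.06866413354873657, 0.08256008476018906), 13.052406311035156)
wall tops 1593 ((0.47334519028663635, -0.007054220885038376), (0.05400034412741661, 0.08578173071146011), 40.678062438964844)
floor 2601 [ 0.46203449 -0.01679476  0.08648179] ((0.4544789791107178, -0.015067294239997864), (0.07977738976478577, 0.05083206668496132), 82.57878112792969)
arm 697 [0.46604781 0.04777724 0.08226426] [0.08145794 0.9966768  0.46604782 0.04777724]
```

View pics/wrist4.png

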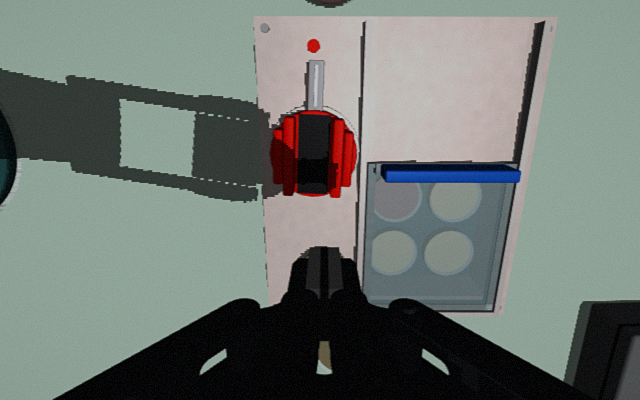

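The cover is home: the bay is completely covered, and the rib's outer face is at y ≈ -0.033. The dial is still near 4° with its centre at (0.462, -0.017).

```bash
python3 - <<'E'
from h import *
plan((.4617,-.0173,.130),np.radians(-4))
E
```

```text
pos [ 0.4725 -0.0355  0.2861] yaw of tool y -1.65  tilt 0.12
rotvec deg [2.35 0.01 0.12]  shift first, mm (present axes) [156.2 -11.  -17.9]  shift after turn [156.1 -12.  -17.4]
```

>>> {"op": "send_rows", "data": {"plan": [{"x": 0,"y": -11,"z": -18,"ax": 2.35,"ay": 0,"az": 0.1,"hand": 0},{"x": 30,"y": 0,"z": 0,"ax": 0,"ay": 0,"az": 0,"hand": 0},{"x": 35,"y": 0,"z": 0,"ax": 0,"ay": 0,"az": 0,"hand": 0},{"x": 35,"y": 0,"z": 0,"ax": 0,"ay": 0,"az": 0,"hand": 0},{"x": 35,"y": 0,"z": 0,"ax": 0,"ay": 0,"az": 0,"hand": 0},{"x": 18,"y": 0,"z": 0,"ax": 0,"ay": 0,"az": 0,"hand": 0},{"x": 0,"y": 0,"z": 0,"ax": 0,"ay": 0,"az": 0,"hand": 0},{"x": 0,"y": 0,"z": 0,"ax": 0,"ay": 0,"az": 0,"hand": 0},{"x": 0,"y": 0,"z": 0,"ax": 0,"ay": 0,"az": 0,"hand": 0}]}}

```text
clock: 8.52
tool_pos: [0.4631, -0.0174, 0.1358]
orientation: [0.483, 0.518, 0.481, -0.516]
wrist_force: [-0.8, -1.1, -0.0]
width: -0.004
```

```bash
python3 - <<'E'
from h import *
for i in range(3): plan((.4617,-.0173,.110),np.radians(-4)); im,d=r.grab_frame("wrist")
cv2.imwrite("pics/wrist5.png",im)
im,d=r.grab_frame("side"); cv2.imwrite("pics/side5.png",cv2.resize(im[140:280,240:400],None,fx=4,fy=4,interpolation=cv2.INTER_CUBIC))
E
```

```text
pos [ 0.4631 -0.0174  0.1358] yaw of tool y -4.01  tilt 0.23
rotvec deg [-0.01  0.02 -0.23]  shift first, mm (present axes) [25.8 -1.5  0. ]  shift after turn [25.8 -1.4  0. ]
pos [ 0.4635 -0.0175  0.1364] yaw of tool y -4.01  tilt 0.32
rotvec deg [-0.01  0.03 -0.32]  shift first, mm (present axes) [26.4 -2.  -0. ]  shift after turn [26.4 -1.8 -0. ]
pos [ 0.4635 -0.0175  0.1366] yaw of tool y -4.01  tilt 0.35
rotvec deg [-0.01  0.03 -0.35]  shift first, mm (present axes) [26.6 -2.  -0.1]  shift after turn [26.6 -1.8 -0. ]
```

View pics/wrist5.png

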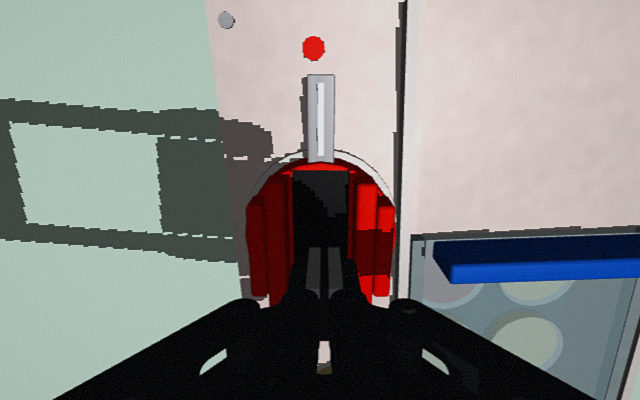

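View pics/side5.png

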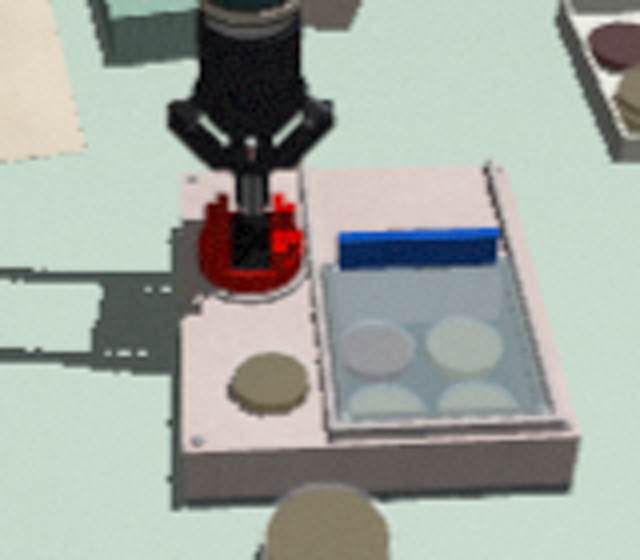

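>>> {"op": "send_rows", "data": {"plan": [{"x": 8,"y": -1.8,"z": 0,"ax": 0,"ay": 0,"az": -0.3,"hand": 0},{"x": 8,"y": 0,"z": 0,"ax": 0,"ay": 0,"az": 0,"hand": 0},{"x": 6,"y": 0,"z": 0,"ax": 0,"ay": 0,"az": 0,"hand": 0},{"x": 4,"y": 0,"z": 0,"ax": 0,"ay": 0,"az": 0,"hand": 0},{"x": 0,"y": 0,"z": 0,"ax": 0,"ay": 0,"az": 0,"hand": 0},{"x": 0,"y": 0,"z": 0,"ax": 0,"ay": 0,"az": 0,"hand": 0},{"x": 0,"y": 0,"z": 0,"ax": 0,"ay": 0,"az": 0,"hand": 0}]}}

```text
clock: 9.3
tool_pos: [0.4601, -0.0172, 0.1084]
orientation: [-0.481, -0.516, -0.483, 0.518]
wrist_force: [-0.4, -0.3, 0.1]
width: -0.003
```

```bash
python3 - <<'E'
from h import *
plan((.4617,-.0173,.110),np.radians(-4)); s=r.get_state(); print(s["wrist_force"],s["wrist_torque"],s["joints"])
E
```

```text
pos [ 0.4601 -0.0172  0.1084] yaw of tool y -4.02  tilt 0.19
rotvec deg [-0.02  0.    0.19]  shift first, mm (present axes) [-1.6  1.6  0. ]  shift after turn [-1.6  1.6  0. ]
[-0.42241085 -0.27255373  0.13960282] [-0.00292452  0.00414751 -0.02005062] [-1.60280279e-01 -3.62858349e-02  1.78409355e+00 -3.58685547e-04
  1.39706897e+00 -9.00285395e-02]
```

>>> {"op": "send_rows", "data": {"plan": [{"x": -1,"y": 1.5,"z": 0,"ax": 0,"ay": 0,"az": 0.2,"hand": 0},{"x": 0,"y": 0,"z": 0,"ax": 4,"ay": 0,"az": 0,"hand": 0},{"x": 0,"y": 0,"z": 0,"ax": 4,"ay": 0,"az": 0,"hand": 0},{"x": 0,"y": 0,"z": 0,"ax": 4,"ay": 0,"az": 0,"hand": 0},{"x": 0,"y": 0,"z": 0,"ax": 4,"ay": 0,"az": 0,"hand": 0},{"x": 0,"y": 0,"z": 0,"ax": 4,"ay": 0,"az": 0,"hand": 0},{"x": 0,"y": 0,"z": 0,"ax": 4,"ay": 0,"az": 0,"hand": 0},{"x": 0,"y": 0,"z": 0,"ax": 4,"ay": 0,"az": 0,"hand": 0},{"x": 0,"y": 0,"z": 0,"ax": 4,"ay": 0,"az": 0,"hand": 0},{"x": 0,"y": 0,"z": 0,"ax": 4,"ay": 0,"az": 0,"hand": 0},{"x": 0,"y": 0,"z": 0,"ax": 4,"ay": 0,"az": 0,"hand": 0},{"x": 0,"y": 0,"z": 0,"ax": 0,"ay": 0,"az": 0,"hand": 0},{"x": 0,"y": 0,"z": 0,"ax": 0,"ay": 0,"az": 0,"hand": 0}]}}

```text
clock: 10.38
tool_pos: [0.4618, -0.0173, 0.1097]
orientation: [0.277, 0.651, 0.277, -0.65]
wrist_force: [0.1, 0.0, -0.4]
width: 0.004
```

```bash
python3 - <<'E'
from h import *
plan((.4617,-.0173,.110),np.radians(-4)); s=r.get_state(); print(s["wrist_force"],s["wrist_torque"],s["joints"])
im,d=r.grab_frame("wrist"); cv2.imwrite("pics/wrist6.png",im)
E
```

```text
pos [ 0.4618 -0.0173  0.1097] yaw of tool y -43.92  tilt 0.05
rotvec deg [-3.992e+01 -1.000e-02 -5.000e-02]  shift first, mm (present axes) [-0.3 -0.1  0.1]  shift after turn [-0.3 -0.1 -0. ]
[ 0.13214533  0.03601133 -0.36905719] [-0.05323826  0.00156214 -0.04520141] [-1.60210196e-01 -3.65537726e-02  1.78156597e+00 -6.16620606e-05
  1.39567863e+00  6.06431215e-01]
```

View pics/wrist6.png

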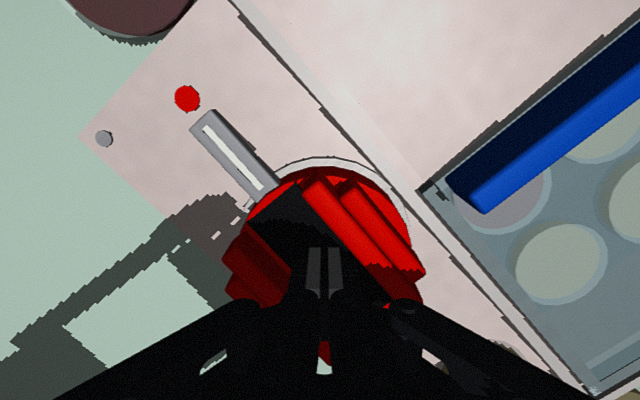

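The hand has turned 40°, but the dial has hardly followed: the arm still points from (265,190) to (200,120). The closed tips are only about 18 mm thick, so they spin freely in the slot. I'll turn the hand back and sweep the dial round by pushing off-centre on a slot wall.

>>> {"op": "send_rows", "data": {"plan": [{"x": 0,"y": 0,"z": 0,"ax": -5,"ay": 0,"az": 0,"hand": 0},{"x": 0,"y": 0,"z": 0,"ax": -5,"ay": 0,"az": 0,"hand": 0},{"x": 0,"y": 0,"z": 0,"ax": -5,"ay": 0,"az": 0,"hand": 0},{"x": 0,"y": 0,"z": 0,"ax": -5,"ay": 0,"az": 0,"hand": 0},{"x": 0,"y": 0,"z": 0,"ax": -5,"ay": 0,"az": 0,"hand": 0},{"x": 0,"y": 0,"z": 0,"ax": -5,"ay": 0,"az": 0,"hand": 0},{"x": 0,"y": 0,"z": 0,"ax": -5,"ay": 0,"az": 0,"hand": 0},{"x": 0,"y": 0,"z": 0,"ax": -5,"ay": 0,"az": 0,"hand": 0},{"x": 0,"y": 0,"z": -8,"ax": 0,"ay": 0,"az": 0,"hand": 0},{"x": 0,"y": 0,"z": -8,"ax": 0,"ay": 0,"az": 0,"hand": 0},{"x": 0,"y": 0,"z": -8,"ax": 0,"ay": 0,"az": 0,"hand": 0},{"x": 0,"y": 0,"z": 0,"ax": 0,"ay": 0,"az": 0,"hand": 0},{"x": 0,"y": 0,"z": 0,"ax": 0,"ay": 0,"az": 0,"hand": 0}]}}

```text
clock: 11.52
tool_pos: [0.4632, 0.0074, 0.1093]
orientation: [-0.482, -0.517, -0.482, 0.517]
wrist_force: [-0.5, -0.4, -0.2]
width: -0.002
```

```bash
python3 - <<'E'
from h import *
plan((.4617,-.0173,.110),np.radians(-4)); s=r.get_state(); print(s["wrist_force"],s["wrist_torque"])
im,d=r.grab_frame("wrist"); cv2.imwrite("pics/wrist7.png",im)
E
```

```text
pos [0.4632 0.0074 0.1093] yaw of tool y -3.96  tilt 0.01
rotvec deg [0.04 0.01 0.  ]  shift first, mm (present axes) [-0.7  0.2 24.8]  shift after turn [-0.7  0.3 24.8]
[-0.4637797  -0.36408242 -0.21965973] [-0.0170739  -0.01658429 -0.02223779]
```

View pics/wrist7.png

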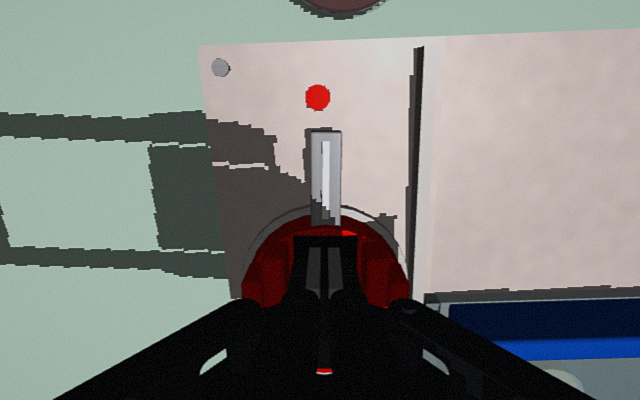

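>>> {"op": "send_rows", "data": {"plan": [{"x": 0,"y": 2,"z": 0,"ax": 0,"ay": 0,"az": 0,"hand": 0},{"x": 0,"y": 2,"z": 0,"ax": 0,"ay": 0,"az": 0,"hand": 0},{"x": 0,"y": 2,"z": 0,"ax": 0,"ay": 0,"az": 0,"hand": 0},{"x": 0,"y": 2,"z": 0,"ax": 0,"ay": 0,"az": 0,"hand": 0},{"x": 0,"y": 1.75,"z": 0,"ax": 4,"ay": 0,"az": 0,"hand": 0},{"x": 0,"y": 1.75,"z": 0.5,"ax": 4,"ay": 0,"az": 0,"hand": 0},{"x": 0,"y": 1.75,"z": 0.5,"ax": 4,"ay": 0,"az": 0,"hand": 0},{"x": 0,"y": 1.75,"z": 0.5,"ax": 4,"ay": 0,"az": 0,"hand": 0},{"x": 0,"y": 1.75,"z": 0.5,"ax": 4,"ay": 0,"az": 0,"hand": 0},{"x": 0,"y": 1.75,"z": 0.5,"ax": 4,"ay": 0,"az": 0,"hand": 0},{"x": 0,"y": 0,"z": 0,"ax": 0,"ay": 0,"az": 0,"hand": 0}]}}

```text
clock: 12.48
tool_pos: [0.4778, 0.0011, 0.1086]
orientation: [-0.361, -0.604, -0.365, 0.609]
wrist_force: [-8.8, 1.1, 3.7]
width: -0.002
```

```bash
cat > chk.py <<'E'
import sys
from h import *
T=tool(); c=np.array([.4617,-.0173]); s=r.get_state()
yaw=np.arctan2(T[1,1],T[0,1]); v=T[:2,3]-c
print("yaw",np.degrees(yaw).round(1),"pos rel dial in tool (y, -z):",(v@T[:2,1]*1000).round(1),(-v@T[:2,2]*1000).round(1),"z",T[2,3].round(4),"F",s["wrist_force"].round(1),"t",s["clock"])
im,d=r.grab_frame("wrist"); cv2.imwrite(f"pics/wrist{sys.argv[1]}.png",im)
P=cloud("wrist",im,d,~red(im)&(im.max(2)>60),T); q=P[:,:2]-c; rr=np.hypot(*q.T)
m=(P[:,2]>.077)&(P[:,2]<.088)&(rr>.048)&(rr<.088)&(abs(np.arctan2(q[:,0],q[:,1])-.7)<1.2); q=q[m]
if len(q): a=np.arctan2(q[:,0],q[:,1]); print("arm cw angle from world y deg:",len(a),np.degrees(np.median(a)).round(1),np.degrees(a.std()).round(1)," joint~",(np.median(a)-np.radians(1.7)).round(3))
E
python3 chk.py 8
```

```text
yaw -28.2 pos rel dial in tool (y, -z): 5.5 23.8 z 0.1086 F [-8.8  1.1  3.7] t 12.4833
arm cw angle from world y deg: 2492 32.5 5.1  joint~ 0.537
```

View pics/wrist8.png

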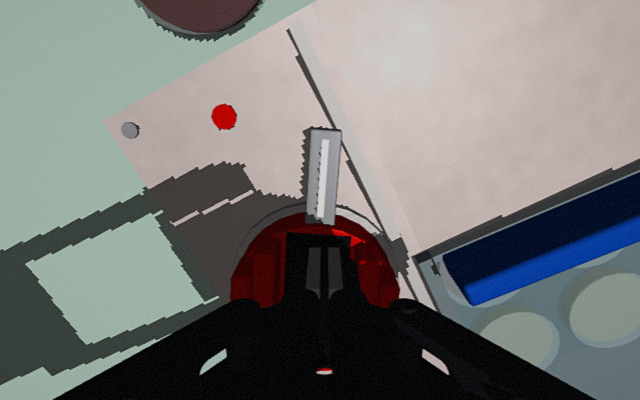

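The dial follows: the arm is now at about 32°. Continuing.

>>> {"op": "send_rows", "data": {"plan": [{"x": 0,"y": 1.7,"z": 0,"ax": 4,"ay": 0,"az": 0,"hand": 0},{"x": 0,"y": 1.7,"z": 0,"ax": 4,"ay": 0,"az": 0,"hand": 0},{"x": 0,"y": 1.7,"z": 0,"ax": 4,"ay": 0,"az": 0,"hand": 0},{"x": 0,"y": 1.7,"z": 0,"ax": 4,"ay": 0,"az": 0,"hand": 0},{"x": 0,"y": 1.7,"z": 0,"ax": 4,"ay": 0,"az": 0,"hand": 0},{"x": 0,"y": 1.7,"z": 0,"ax": 4,"ay": 0,"az": 0,"hand": 0},{"x": 0,"y": 1.7,"z": 0,"ax": 4,"ay": 0,"az": 0,"hand": 0},{"x": 0,"y": 1.7,"z": 0,"ax": 4,"ay": 0,"az": 0,"hand": 0},{"x": 0,"y": 1.7,"z": 0,"ax": 4,"ay": 0,"az": 0,"hand": 0},{"x": 0,"y": 1.7,"z": 0,"ax": 4,"ay": 0,"az": 0,"hand": 0},{"x": 0,"y": 0,"z": 0,"ax": 0,"ay": 0,"az": 0,"hand": 0}]}}

```text
clock: 13.45
tool_pos: [0.4897, -0.0099, 0.1079]
orientation: [-0.132, -0.692, -0.135, 0.697]
wrist_force: [-6.3, 4.0, -0.5]
width: -0.0
```

```bash
python3 chk.py 9
```

```text
yaw -68.2 pos rel dial in tool (y, -z): 3.5 28.7 z 0.1079 F [-6.3  4.  -0.5] t 13.45
arm cw angle from world y deg: 2455 68.1 3.9  joint~ 1.158
```

View pics/wrist9.png

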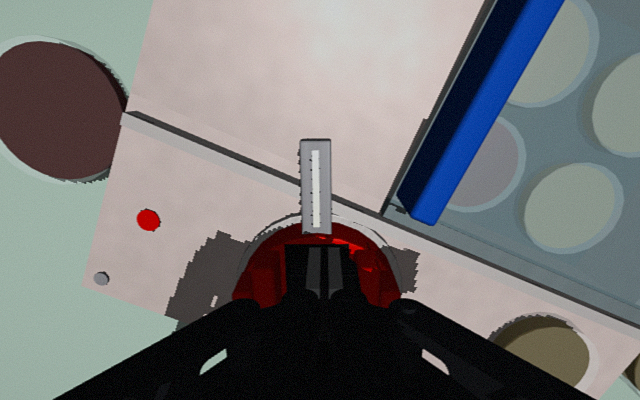

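>>> {"op": "send_rows", "data": {"plan": [{"x": 0,"y": 2.2,"z": 1,"ax": 4,"ay": 0,"az": 0,"hand": 0},{"x": 0,"y": 2.2,"z": 1,"ax": 4,"ay": 0,"az": 0,"hand": 0},{"x": 0,"y": 2.2,"z": 1,"ax": 4,"ay": 0,"az": 0,"hand": 0},{"x": 0,"y": 2,"z": 0.5,"ax": 4,"ay": 0,"az": 0,"hand": 0},{"x": 0,"y": 2,"z": 0.5,"ax": 4,"ay": 0,"az": 0,"hand": 0},{"x": 0,"y": 0,"z": 0,"ax": 0,"ay": 0,"az": 0,"hand": 0}]}}

```text
clock: 14.0
tool_pos: [0.4899, -0.0209, 0.108]
orientation: [-0.01, -0.706, -0.013, 0.708]
wrist_force: [-2.6, 4.6, -3.3]
width: 0.002
```

```bash
python3 chk.py 10
```

```text
yaw -88.1 pos rel dial in tool (y, -z): 4.5 28.1 z 0.108 F [-2.6  4.6 -3.3] t 14.0
arm cw angle from world y deg: 2501 90.3 3.6  joint~ 1.546
```

>>> {"op": "send_rows", "data": {"plan": [{"x": 0,"y": 2,"z": 0,"ax": 2,"ay": 0,"az": 0,"hand": 0},{"x": 0,"y": 2,"z": 0,"ax": 0,"ay": 0,"az": 0,"hand": 0},{"x": 0,"y": 0,"z": 0,"ax": 0,"ay": 0,"az": 0,"hand": 0},{"x": 0,"y": 0,"z": 0,"ax": 0,"ay": 0,"az": 0,"hand": 0}]}}

```text
clock: 14.38
tool_pos: [0.4898, -0.0223, 0.108]
orientation: [0.002, -0.706, -0.004, 0.708]
wrist_force: [-2.2, 12.6, -2.1]
width: -0.0
```

```bash
python3 chk.py 11
```

```text
yaw -89.9 pos rel dial in tool (y, -z): 5.0 28.1 z 0.108 F [-2.2 12.6 -2.1] t 14.3833
arm cw angle from world y deg: 2492 92.3 3.6  joint~ 1.582
```

View pics/wrist11.png

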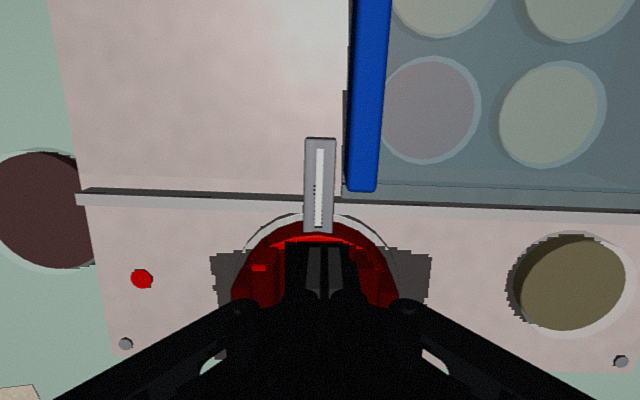

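The dial is at its stop: the arm is at 92° and the force has risen to 12.6 N. The arm at (320,180) lies just behind the rib at (365,100). I'll step back off the wall and rise.

>>> {"op": "send_rows", "data": {"plan": [{"x": 0,"y": -5,"z": 0,"ax": 0,"ay": 0,"az": 0,"hand": 0},{"x": 0,"y": -3.5,"z": 3,"ax": 0,"ay": 0,"az": 0,"hand": 0},{"x": 0,"y": 0,"z": 0,"ax": 0,"ay": 0,"az": 0,"hand": 0},{"x": -10,"y": 0,"z": 0,"ax": 0,"ay": 0,"az": 0,"hand": 0},{"x": -20,"y": 0,"z": 0,"ax": 0,"ay": 0,"az": 0,"hand": 0},{"x": -40,"y": 0,"z": 0,"ax": 0,"ay": 0,"az": 0,"hand": 0},{"x": -40,"y": 0,"z": 0,"ax": 0,"ay": 0,"az": 0,"hand": 0},{"x": -40,"y": 0,"z": 0,"ax": 0,"ay": 0,"az": 0,"hand": 0},{"x": -20,"y": 0,"z": 0,"ax": 0,"ay": 0,"az": 0,"hand": 0},{"x": 0,"y": 0,"z": 0,"ax": 0,"ay": 0,"az": 0,"hand": 0},{"x": 0,"y": 0,"z": 0,"ax": 0,"ay": 0,"az": 0,"hand": 0}]}}

```text
clock: 15.35
tool_pos: [0.4889, -0.0183, 0.2823]
orientation: [0.0, 0.709, -0.001, -0.705]
wrist_force: [0.6, -0.5, -0.7]
width: -0.0
```

```bash
python3 chk.py 12; python3 - <<'E'
from h import *
im,d=r.grab_frame("side"); cv2.imwrite("pics/side12.png",cv2.resize(im[100:340,240:440],None,fx=2.4,fy=2.4,interpolation=cv2.INTER_CUBIC))
T=tool(); im,d=r.grab_frame("wrist"); P=cloud("wrist",im,d,blue(im),T); P=P[(P[:,2]>.097)&(P[:,2]<.107)&(abs(P[:,1])<.1)]; print("rib top",P.mean(0),cv2.minAreaRect(P[:,:2].astype(np.float32)))
E
```

```text
yaw -90.1 pos rel dial in tool (y, -z): 0.9 27.2 z 0.2823 F [ 0.6 -0.5 -0.7] t 15.35
arm cw angle from world y deg: 595 92.1 3.6  joint~ 1.577
rib top [ 0.58286028 -0.03869389  0.10201695] ((0.5800566673278809, -0.03872498869895935), (0.011724931187927723, 0.10329829901456833), 88.0703353881836)
```

View pics/wrist12.png

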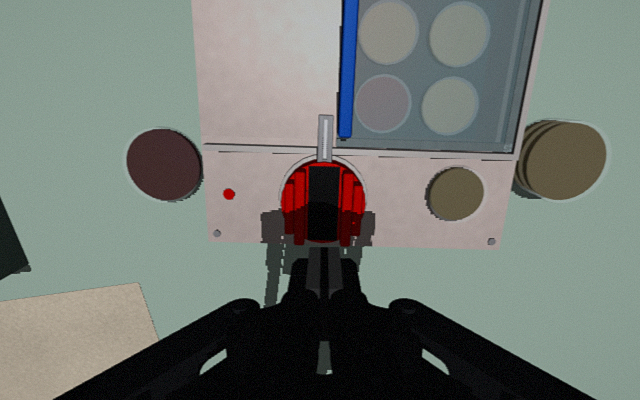

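View pics/side12.png

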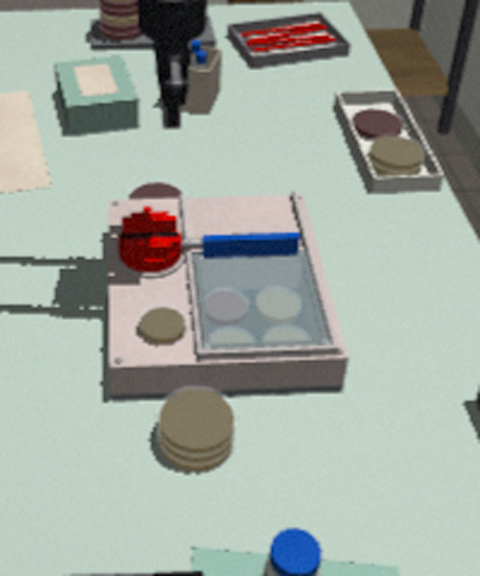

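Both pictures show the cover shut, the arm lying across behind the rib, the dishes in place and the hand clear. The rib top is at y ≈ -0.0387, the same as after the push. Handing in.

```bash
python3 -c "
from rig import r
print(r.hand_in())"
```

```text
the job is handed in; nothing more can be done
None
```

The incubator is closed and locked, and I handed the job in at about 15.5 s of the 51 s allowed; the hand-in reported no verdict.

- **Cover:** I pushed it home with closed fingers on the outer face of the blue rib. It stopped within about 1 mm of where I expected, with the force rising to about 12 N. A wrist picture afterwards showed the bay fully covered. The rib had not moved when I checked again at the end.
- **Dial, first try:** I set the closed fingertips in the slot and turned the hand about 40°, but the dial did not follow. The closed tips are thinner than I had assumed, so they turned freely in the slot.
- **Dial, second try:** I turned the hand back, moved the tips about 25 mm off-centre along the slot and swept them round the axis. The dial reached its stop, measured at about 1.58 rad with 12.6 N on the fingers.

**Last checks:** After the hand was clear (0.28 m up, no force beyond sensor noise), the dial still read about 1.58 rad, with its arm lying behind the rib. In the final pictures the dishes stand where they were. I judged the bystanders from the pictures only and did not measure them.

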